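# Clear a fallen bottle off the conveyor and close the guard

### The arm

A 6-joint arm with a two-finger parallel gripper is mounted at the origin on a cart in front of the work surface, level with it; the furniture and walls round the work are solid. World frame = base frame: x ahead of the robot, y to its left, z up, the work surface at z = 0. Lengths are in m, angles in rad, forces in N, time in s.
With the tool pointing down it reaches from about 0.35 to 0.975 m from the base axis. Payload 4.9 kg.
Tool frame: the origin (TCP) lies at the very end of the fingers, on their centre line; the grasp point (between the pads) lies 19 mm behind it; z points along the fingers, y is the line along which they close (so a half turn about z gives the same grasp; the last joint's range is limited). The gripper opens to 85 mm and grips with 20 to 120 N. Pads are 22 mm wide; open, the fingers measure 114 mm over their backs; the gripper's body (76 mm by 85 mm) begins 54 mm behind the grasp point. The pads swing forward as they close: fully open they stand 13 mm farther back than shut.
Start: joints at [-0.119, 0.053, 1.613, -0, 1.476, -0.119], TCP at [0.625, 0, 0.231] pointing down, gripper open.
Joint ranges: [-3.01, 3.01], [-1.01, 2.22], [0.06, 2.58], [-1.02, 4.17], [0.09, 2.62], [-3.14, 3.14]. Speed limits (rad/s): [2.57, 2.57, 3.14, 3.14, 3.14, 3.14].

### API

Orientations are given as a unit quaternion [w, x, y, z].
In Python, from plant import manip gives the robot as it stands.
- The arm moves only by the tool send_rows, never from a script. Its argument "increments" is a list of rows, each an object of numbers: "claw": the closure, from -1 (fully open) to 1 (shut); "dx", "dy", "dz": the shift along the tool's x, y, z in units of 0.5 m (1.0 is 0.5 m); "yaw": the turn about the tool's z in units of 1.5 rad (1.0 is 1.5 rad). A call has 1 to 20 rows; each row is the pose to reach, as a shift and turn from the pose commanded when the call began, along the tool's axes at that moment; what a row does not reach only later rows make up. A row lasts 1/8 s, in which the tool goes at most 62.5 mm and 10.7 degrees, less where a joint would pass 70% of its speed; a pose out of reach is approached as far as the arm can. A call with a number of a shift or a turn outside -1 to 1 is refused whole. A call with a gripper value outside its range is refused whole. The fingers move at their own pace and stop on an object; the grip force is fixed at half the most. Time passes only in rows, so rows that repeat a pose let the fingers close. It gives the time, the measured TCP pose, the force, the opening and the grip force at its end, in the units of the state.
- manip.state(): the state, without advancing time (a new reading comes with each control period).
- manip.grab_frame(name): name is "scene" or "side" or "wrist"; returns the picture (384x512x3 uint8, red, green, blue); there is no depth.
- manip.camera_params(name): a dict with "camera_matrix" (3x3 intrinsics, pixels), "extrinsics" (4x4, takes a point from world to camera coordinates); the wrist camera has in their place "tool_from_camera" (4x4, takes a point from camera to tool coordinates, whose origin is the TCP and whose axes are the flange's). Camera axes: x right, y down, z forward; pixel columns grow to the right and rows downward; lengths in m; the calibration is good to about 2 mm. A picture is of the moment at which its call begins: read the wrist's pose just before it. camera_params takes no time and is no camera call.
- manip.job_done(): hands the job in; it is judged then, once.
The state is a dict: "time": time; "joint_pos": joint angles; "joint_vel": joint speeds; "joint_efforts": joint torques, N m; "tool_pos": TCP position; "tool_rot": TCP orientation; "contact_force": force on the tool from outside, world axes, zero at the start; "ft_torque": the same for the moment, N m; "gripper_width": opening from 0.0 (shut) to 1.0 (fully open); "grasp_force": force on a finger pad.
Only numpy, scipy, OpenCV 4.12 (cv2) and the standard library are available. Lean on these libraries where they do the work, as an engineer would, in place of code of your own. Each camera call takes 0.05 s, during which the arm holds its last target. There are 200 camera calls.

### The job

A dropper bottle has fallen over on the little bench conveyor and sticks out where the clear guard comes down. Lift it out and lay it on the pan of the bench scale for a leak check, leaving the bottles in the queue standing, then lower the guard gently until it rests fully closed on its stops; do not let it slam.

Things in the scene. Friction and masses are not known exactly. Their poses are not given: they have to be found in the camera images.
- conveyor: short bench conveyor, 132 mm deep (x), 270 mm long (y), fixed on the table, a clear guard hinged along its back. Origin: centre of its underside; x to the back (away from the robot at yaw 0), y along the lane, z up. The flat grey deck is 30 mm above the table, from x = -66 to +66 mm; rubber stops 11 mm high at its front corners (x = -58, y = +-118 mm)
- guard_hinge (a point): middle of the guard's hinge line, 142 mm above the table at the back of the conveyor (x = +80 mm); the line runs along the conveyor's y
- guard (a joint): opening angle of the guard, rad: 0 = closed on its stops, 2.3 = folded right back. Slightly stiff hinge: wide open the guard stays, but let go on the way down it falls. The guard is bent: closed, it runs 50 mm level from the hinge to the front, then slopes 92 mm forward and 95 mm down to its lower edge. 250 g
- guard_knob (a point): centre of the guard's black ball knob, 26 mm in diameter, on a 9 mm stem at the middle of the guard's lower edge, 30 mm off that edge. It swings about the hinge line with the guard: closed it lies 170 mm in front of and 105 mm below that line (37 mm above the table), wide open it is the guard's top, about 340 mm above the table
- fallen_bottle: dropper bottle lying across the deck, its dropper pointing roughly to the front: amber body 33 mm in diameter, 70 mm long, black collar 24 mm in diameter, then a black teat 12 mm in diameter; 102 mm in all, 80 g. Origin: centre of its base; its z axis runs along the bottle to the teat
- fallen_mid (a point): point on the fallen bottle's axis 38 mm from its base, near its centre of mass: the place to grip it
- queue_1: standing dropper bottle of the same kind, first in the queue at the left (+y) end of the deck. Origin: centre of its base; z up
- queue_2: second standing dropper bottle, next to the first. Origin: centre of its base; z up
- bench_scale: flat bench scale left of the conveyor, 185 mm deep (x) x 135 mm wide (y) x 24 mm high, loose on the table, display on its -x side. Origin: centre of its underside
- scale_pan (a point): centre of the scale's pan, on the pan's surface, 24 mm above the table; the pan is 118 mm (scale's x) by 122 mm (scale's y)
Mind the look-alikes: they are no part of the job. Leave any yellow look-alike of the queue_2 alone.

How it is judged:
On the way, in this order (a step that is already met when the one before it is completed fails the run):
1. the fallen bottle lies on the scale's pan while the guard is still open (x of fallen_mid in the frame of scale_pan between -0.055 and 0.055 m and y of fallen_mid in the frame of scale_pan between -0.055 and 0.055 m and contact force between fallen_bottle and bench_scale above 0.2 N and contact force between fallen_bottle and the fingers below 0.05 N and linear speed of fallen_bottle below 0.03 m/s and value of joint guard above 0.3 rad), for 0.2 s.
2. the guard is down on its stops (value of joint guard below 0.03 rad), for 0.2 s.
At the end, for the whole second after the job is handed in: The guard is closed on its stops (opening angle under 0.03 rad); the once fallen bottle lies at rest on the scale's pan, its middle within 55 mm of the pan's centre in each of the scale's two directions, borne by the scale; both queue bottles still stand upright on the deck (within 0.1 rad) (value of joint guard below 0.03 rad and x of fallen_mid in the frame of scale_pan between -0.055 and 0.055 m and y of fallen_mid in the frame of scale_pan between -0.055 and 0.055 m and z of fallen_mid in the frame of scale_pan between 0.008 and 0.03 m and angle between fallen_bottle's own z axis and vertical above 1.3 rad and contact force between fallen_bottle and bench_scale above 0.2 N and linear speed of fallen_bottle below 0.02 m/s and angle between each of queue_1, queue_2's own z axis and vertical below 0.1 rad and z of each of queue_1, queue_2 in the frame of conveyor above 0.025 m); the robot touches nothing.
It fails at once if the guard slams: it moves faster than 1.3 rad/s (about 0.25 m/s at its edge) in the last 0.12 rad before its stops (value of joint guard below 0.12 rad and velocity of joint guard below -1.3 rad/s).
It fails at once if a queue bottle is knocked over (angle between any of queue_1, queue_2's own z axis and vertical above 0.5 rad).
It fails at once if the fallen bottle is thrown or dropped: it moves faster than 1 m/s while out of the fingers (linear speed of fallen_bottle above 1 m/s and contact force between fallen_bottle and the fingers below 0.05 N).
It also fails if it takes over 67 s, if anything falls off the work surface, if the arm or the gripper's body presses on something with over 40 N, if the wrist force passes 120 N, or if a joint passes its speed limit or range.

## Working session

There is one attempt and no reset: what is moved stays moved. The work goes in short steps, Python scripts to look and compute and a tool call to move; the robot and the scene stay as the last step left them, time stands still between calls to the robot, and variables do not carry over. Pictures are saved under pics/ and viewed, at most 10 in all, crops included, and the job is handed in when it is done.

Besides the shell and the picture viewer there is one more tool, called after ">>>" as name(argument=value, ...) on one line, values as JSON. send_rows: Moves the arm, as the interface text tells. Shifts and turns lie within -1 to 1; 1 stands for 0.5 m of shift or 1.5 rad of turn. Its arguments: {"type":"object","properties":{"increments":{"type":"array","items":{"type":"object","properties":{"claw":{"type":"number"},"dx":{"type":"number"},"dy":{"type":"number"},"dz":{"type":"number"},"yaw":{"type":"number"}}}}},"required":["increments"]}

```bash
mkdir -p pics; python3 - <<'E'
from plant import manip
import cv2,numpy as np
np.set_printoptions(precision=4,suppress=True)
print(manip.state())
for n in ["scene","side","wrist"]:
    p=manip.camera_params(n); print(n,p)
    cv2.imwrite(f"pics/{n}0.png",manip.grab_frame(n)[:,:,::-1])
a=cv2.imread("pics/scene0.png");b=cv2.imread("pics/side0.png")
cv2.imwrite("pics/both0.png",cv2.resize(np.vstack([a,b]),None,fx=.75,fy=.75))
E
```

```text
{'time': 0.0, 'joint_pos': array([-0.119 ,  0.0532,  1.6142, -0.    ,  1.4763, -0.119 ]), 'joint_vel': array([-0.0006,  0.0005, -0.0005, -0.001 ,  0.0007,  0.0004]), 'joint_efforts': array([ -0.    , -39.0651, -36.9571,   0.016 ,  -0.1014,  -0.0086]), 'tool_pos': array([0.6243, 0.0001, 0.2302]), 'tool_rot': array([-0.0008,  0.7071,  0.7071, -0.0007]), 'contact_force': array([ 0.0463, -0.0892,  0.7053]), 'ft_torque': array([0.0078, 0.0141, 0.0008]), 'grasp_force': 0.0, 'gripper_width': 1.0016603943042561}
scene {'camera_matrix': array([[407.1111,   0.    , 259.6705],
       [  0.    , 407.1111, 193.8834],
       [  0.    ,   0.    ,   1.    ]]), 'extrinsics': array([[ 0.9043, -0.4269, -0.0052, -0.472 ],
       [-0.1766, -0.3629, -0.9149,  0.1775],
       [ 0.3887,  0.8283, -0.4036,  0.7034],
       [ 0.    ,  0.    ,  0.    ,  1.    ]])}
side {'camera_matrix': array([[486.4703,   0.    , 256.8871],
       [  0.    , 486.4703, 187.6905],
       [  0.    ,   0.    ,   1.    ]]), 'extrinsics': array([[ 0.9222, -0.3868, -0.0027, -0.4755],
       [-0.2056, -0.4842, -0.8505,  0.2101],
       [ 0.3277,  0.7848, -0.526 ,  0.7477],
       [ 0.    ,  0.    ,  0.    ,  1.    ]])}
wrist {'camera_matrix': array([[331.6476,   0.    , 255.7592],
       [  0.    , 331.6476, 201.1305],
       [  0.    ,   0.    ,   1.    ]]), 'tool_from_camera': array([[ 0.    , -0.9538, -0.3006,  0.0782],
       [ 1.    , -0.    ,  0.0003,  0.0003],
       [-0.0003, -0.3006,  0.9538, -0.1426],
       [ 0.    ,  0.    ,  0.    ,  1.    ]])}
```

View pics/both0.png

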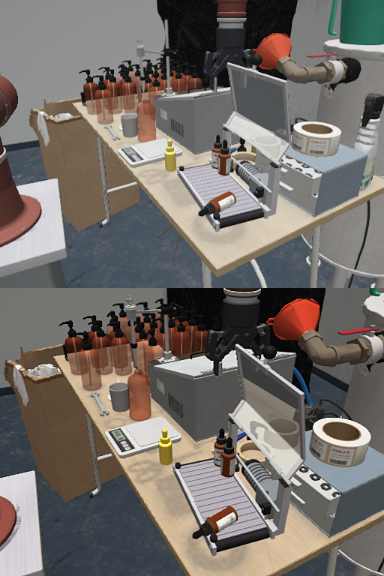

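View pics/wrist0.png

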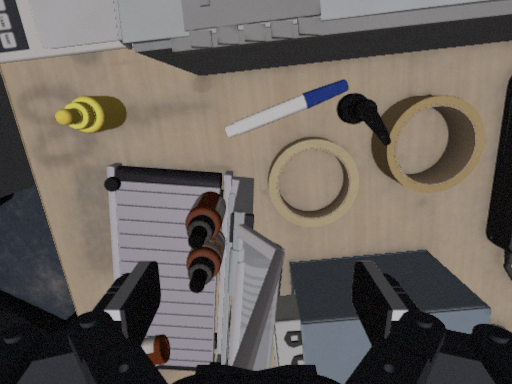

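The scene and side views show the guard open, with the fallen bottle at the front of the deck. The queue stands at the far end beside the guard, the yellow look-alike is near the scale, and the scale is at the upper left. I'll zoom in for pixel accuracy.

```bash
python3 - <<'E'
import cv2,numpy as np
def crop(n,x0,y0,w,h,s):
    im=cv2.imread(f"pics/{n}0.png")[y0:y0+h,x0:x0+w]
    im=cv2.resize(im,None,fx=s,fy=s,interpolation=cv2.INTER_CUBIC)
    for x in range(-(-x0//20)*20,x0+w,20):
        cv2.line(im,(int((x-x0)*s),0),(int((x-x0)*s),6 if x%100 else 16),(0,255,0),1); 
        if x%40==0: cv2.putText(im,str(x),(int((x-x0)*s)+2,16),0,.35,(0,255,0))
    for y in range(-(-y0//20)*20,y0+h,20):
        cv2.line(im,(0,int((y-y0)*s)),(6,int((y-y0)*s)),(0,255,0),1); cv2.putText(im,str(y),(8,int((y-y0)*s)+4),0,.35,(0,255,0))
    cv2.imwrite(f"pics/{n}c.png",im); print(im.shape)
crop("scene",150,75,260,235,2.5)
crop("side",130,75,290,280,2.1)
E
```

```text
(588, 650, 3)
(588, 609, 3)
```

View pics/scenec.png

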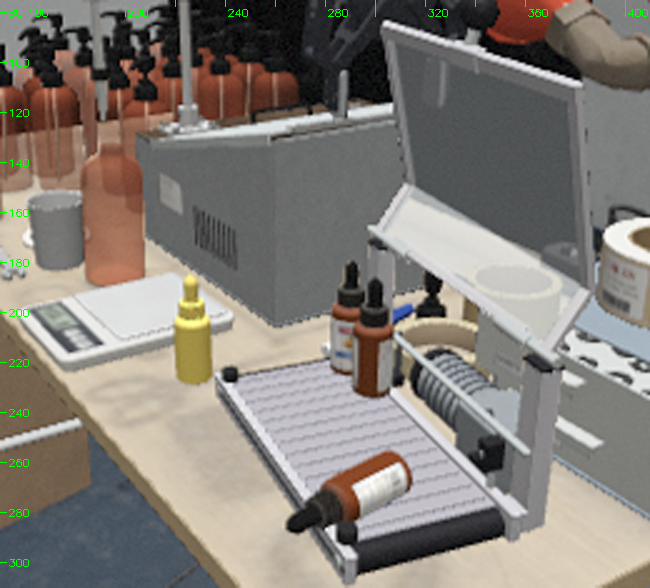

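View pics/sidec.png

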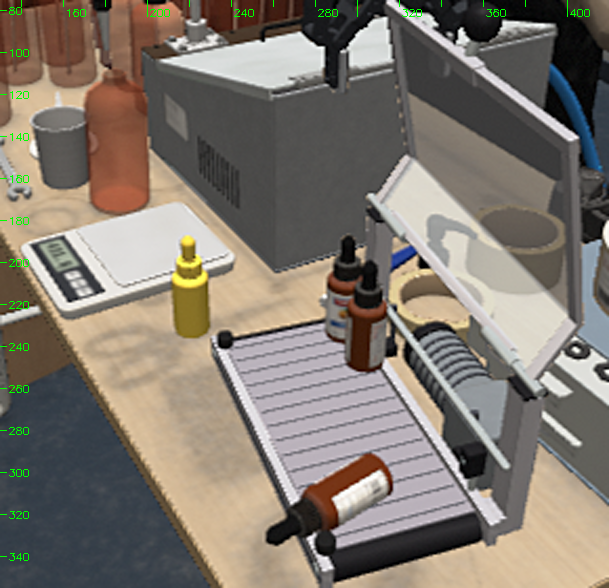

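The crops show, in scene/side full-image pixels: front stops at (242,223)/(237,235) and (288,286)/(285,331), teat tip at (266,285)/(260,331), and bottle base near (309,265)/(311,300). The scale corners are clear, and the knob is at about (341,90)/(361,87).

```bash
cat > h.py <<'E'
import numpy as np,cv2
from plant import manip
np.set_printoptions(precision=4,suppress=True)
P={}
for n in("scene","side"):
    c=manip.camera_params(n);P[n]=c["camera_matrix"]@c["extrinsics"][:3]
def tri(a,b):
    X=cv2.triangulatePoints(P["scene"],P["side"],np.float64(a).reshape(2,1),np.float64(b).reshape(2,1));X=(X[:3]/X[3]).ravel()
    return X
def proj(n,X):
    q=P[n]@np.append(X,1);return q[:2]/q[2]
def plane(n,uv,z):
    M=P[n];H=np.c_[M[:,0],M[:,1],M[:,2]*z+M[:,3]];q=np.linalg.solve(H,np.append(uv,1));return q[:2]/q[2]
S=lambda x,y:(150+x/2.5,75+y/2.5)
D=lambda x,y:(130+x/2.1,75+y/2.1)
E
python3 - <<'E'
from h import *
pts=dict(stopL=(S(230,371),D(225,337)),stopR=(S(346,528),D(325,538)),tip=(S(290,524),D(272,537)),base=(S(398,474),D(380,473)),
sL=(S(22,313),D(22,245)),sB=(S(175,273),D(180,203)),sR=(S(232,318),D(234,258)),sF=(S(68,362),D(68,315)),knob=(S(476,37),D(485,25)),
hL=(S(380,240),D(378,205)),hR=(S(540,360),D(533,392)),q1=(S(350,268),D(348,241)),q2=(S(376,284),D(370,267)),yel=(S(190,281),D(188,242)))
zs=dict(stopL=.038,stopR=.038,tip=.0465,base=.0465,sL=.022,sB=.022,sR=.022,sF=.022,q1=.13,q2=.13,yel=.1)
for k,(a,b) in pts.items():
    X=tri(a,b);print(k,X,"reproj",proj("scene",X)-a,*( [plane("scene",a,zs[k]),plane("side",b,zs[k])] if k in zs else []))
E
```

```text
stopL [ 0.4719 -0.0161  0.0417] reproj [-0.6633 -0.1265] [ 0.4756 -0.0108] [ 0.4728 -0.0109]
stopR [ 0.4556 -0.2469  0.0408] reproj [-0.8263 -0.1492] [ 0.4585 -0.2446] [ 0.456  -0.2441]
tip [ 0.4193 -0.2404  0.051 ] reproj [-0.3145 -0.0549] [ 0.4224 -0.2353] [ 0.4206 -0.2365]
base [ 0.5176 -0.2091  0.0417] reproj [-1.0387 -0.1896] [ 0.5149 -0.2165] [ 0.5141 -0.2124]
sL [0.3492 0.2433 0.0134] reproj [-1.4473 -0.329 ] [0.3487 0.2206] [0.3453 0.2313]
sB [0.517  0.2402 0.0275] reproj [-0.2874 -0.0538] [0.5219 0.2521] [0.5194 0.2498]
sR [0.5394 0.1389 0.0122] reproj [-0.4515 -0.0842] [0.5322 0.1184] [0.5335 0.1252]
sF [0.3595 0.0876 0.0271] reproj [-0.498  -0.0994] [0.3626 0.0966] [0.36   0.0953]
knob [ 0.6538 -0.0795  0.3132] reproj [-0.095  -0.0154]
hL [ 0.6203 -0.0039  0.1309] reproj [-1.1119 -0.2127]
hR [ 0.5834 -0.2725  0.1456] reproj [1.5683 0.1925]
q1 [ 0.5749 -0.0352  0.1237] reproj [-0.4163 -0.0736] [ 0.5679 -0.0493] [ 0.5697 -0.0436]
q2 [ 0.5696 -0.0848  0.1294] reproj [-0.8308 -0.1527] [ 0.5699 -0.0874] [ 0.5683 -0.0847]
yel [0.4648 0.0525 0.0991] reproj [-0.5336 -0.1026] [0.465  0.0495] [0.4638 0.0518]
```

>>> send_rows(increments=[{"claw":-1,"dz":-0.3},{"claw":-1,"dz":-0.3},{"claw":-1,"dz":-0.3},{"claw":-1,"dz":-0.3,"dy":-0.29},{"claw":-1,"dz":-0.3,"dy":-0.29},{"claw":-1,"dz":-0.3,"dy":-0.29},{"claw":-1,"dz":-0.1,"dy":-0.29,"dx":-0.44,"yaw":-1},{"claw":-1,"dz":-0.1,"dy":-0.29,"dx":-0.44,"yaw":-1},{"claw":-1,"dz":-0.1,"dy":-0.29,"dx":-0.44,"yaw":-1},{"claw":-1,"dz":-0.1,"dy":-0.29,"dx":-0.44,"yaw":-1},{"claw":-1,"dz":-0.1,"dy":-0.29,"dx":-0.44,"yaw":-1},{"claw":-1,"dz":-0.1,"dy":-0.29,"dx":-0.44,"yaw":-1},{"claw":-1,"dz":-0.1,"dy":-0.29,"dx":-0.44,"yaw":-1},{"claw":-1,"dz":-0.1,"dy":-0.29,"dx":-0.44,"yaw":-1},{"claw":-1,"dz":-0.1,"dy":-0.29,"dx":-0.44,"yaw":-1},{"claw":-1,"dz":-0.1,"dy":-0.29,"dx":-0.44,"yaw":-1}])

```text
invalid input
```

```bash
cat >> h.py <<'E'
from scipy.spatial.transform import Rotation as R
W=manip.camera_params("wrist")
def wpose(s):
    q=s["tool_rot"];T=np.eye(4);T[:3,:3]=R.from_quat(np.r_[q[1:],q[0]]).as_matrix();T[:3,3]=s["tool_pos"];return T
def wP(T): return W["camera_matrix"]@np.linalg.inv(T@W["tool_from_camera"])[:3]
def snap(name):
    s=manip.state();T=wpose(s);im=manip.grab_frame("wrist")[:,:,::-1].copy();np.save(f"pics/{name}.npy",T);cv2.imwrite(f"pics/{name}.png",im);return T,im
E
python3 - <<'E'
from h import *
T,im=snap("w1");print(T,manip.state()["joint_pos"],manip.state()["time"])
P["wrist"]=wP(T)
for X in [(.481,-.222,.0465),(.4215,-.236,.0465),(.515,-.2145,.0465),(.457,-.244,.041),(.474,-.011,.041),(.638,-.14,.339)]: print(X,proj("wrist",X),proj("scene",X),proj("side",X))
E
```

```text
[[ 0.      1.     -0.0017  0.6245]
 [ 1.     -0.      0.0002  0.0001]
 [ 0.0002 -0.0017 -1.      0.2304]
 [ 0.      0.      0.      1.    ]] [-0.119   0.0531  1.6138 -0.      1.4761 -0.119 ] 0.2
(0.481, -0.222, 0.0465) [137.2924 356.461 ] [293.7131 271.168 ] [293.9026 311.0387]
(0.4215, -0.236, 0.0465) [ 89.9477 365.7049] [265.7086 284.9941] [259.9891 330.2784]
(0.515, -0.2145, 0.0465) [164.8372 351.4292] [308.633 264.022] [312.1595 300.9961]
(0.457, -0.244, 0.041) [121.4616 367.4872] [287.4673 284.7268] [285.4328 329.4508]
(0.474, -0.011, 0.041) [110.51   186.9123] [241.3128 222.3408] [237.7736 234.0202]
(0.638, -0.14, 0.339) [299.9729 871.2734] [354.6261  80.5346] [377.7026  84.6644]
```

View pics/w1.png

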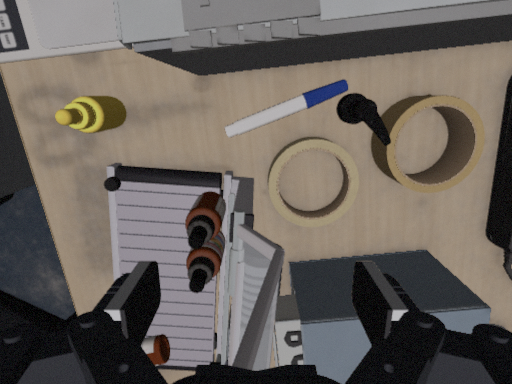

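The move was refused, so this picture is the same as before. The rows probably need every field, so I'll resend them complete.

>>> send_rows(increments=[{"claw":-1,"dx":0,"dy":0,"dz":-0.3,"yaw":0},{"claw":-1,"dx":0,"dy":0,"dz":-0.3,"yaw":0},{"claw":-1,"dx":0,"dy":0,"dz":-0.3,"yaw":0},{"claw":-1,"dx":0,"dy":-0.29,"dz":-0.3,"yaw":0},{"claw":-1,"dx":0,"dy":-0.29,"dz":-0.3,"yaw":0},{"claw":-1,"dx":0,"dy":-0.29,"dz":-0.3,"yaw":0}])

```text
time: 0.95
tool_pos: [0.4777, 0.0002, 0.3813]
tool_rot: [0.0, 0.707, 0.707, 0.0]
contact_force: [1.0, 0.4, 0.6]
gripper_width: 0.996
grasp_force: 0.0
```

>>> send_rows(increments=[{"claw":-1,"dx":-0.44,"dy":0,"dz":0.2,"yaw":-1},{"claw":-1,"dx":-0.44,"dy":0,"dz":0.2,"yaw":-1},{"claw":-1,"dx":-0.44,"dy":0,"dz":0.2,"yaw":-1},{"claw":-1,"dx":-0.44,"dy":0,"dz":0.2,"yaw":-1},{"claw":-1,"dx":-0.44,"dy":0,"dz":0.2,"yaw":-1},{"claw":-1,"dx":-0.44,"dy":0,"dz":0.2,"yaw":-1},{"claw":-1,"dx":-0.44,"dy":0,"dz":0.2,"yaw":-1},{"claw":-1,"dx":-0.44,"dy":0,"dz":0.2,"yaw":-1},{"claw":-1,"dx":-0.44,"dy":0,"dz":0.2,"yaw":-1},{"claw":-1,"dx":-0.44,"dy":0,"dz":0.2,"yaw":-1}])

```text
time: 2.2
tool_pos: [0.4799, -0.22, 0.281]
tool_rot: [-0.0, 0.036, 0.999, 0.0]
contact_force: [0.3, -1.0, 0.6]
gripper_width: 1.0
grasp_force: 0.0
```

```bash
python3 - <<'E'
from h import *
T,im=snap("w2");s=manip.state();print(T,s["joint_pos"],s["time"])
P["wrist"]=wP(T)
im=cv2.resize(im,None,fx=1.5,fy=1.5,interpolation=cv2.INTER_CUBIC)
for X in [(.481,-.222,.0465),(.4215,-.236,.0465),(.515,-.2145,.0465),(.457,-.244,.041),(.474,-.011,.041),(.638,-.14,.339)]:
    u=proj("wrist",X);print(X,u);cv2.circle(im,tuple(int(round(v*1.5)) for v in np.clip(u,-2000,2000)),3,(0,255,0),1)
cv2.imwrite("pics/w2a.png",im)
E
```

```text
[[-0.9974  0.0715 -0.0003  0.4799]
 [ 0.0715  0.9974  0.0002 -0.22  ]
 [ 0.0003  0.0002 -1.      0.281 ]
 [ 0.      0.      0.      1.    ]] [-0.5708 -0.2062  1.7755  0.      1.5726 -2.0698] 2.25
(0.481, -0.222, 0.0465) [252.8995 167.3463]
(0.4215, -0.236, 0.0465) [236.2406 115.2461]
(0.515, -0.2145, 0.0465) [261.3312 195.0612]
(0.457, -0.244, 0.041) [232.3316 147.2431]
(0.474, -0.011, 0.041) [435.2787 147.5141]
(0.638, -0.14, 0.339) [454.8368 628.5647]
```

View pics/w2a.png

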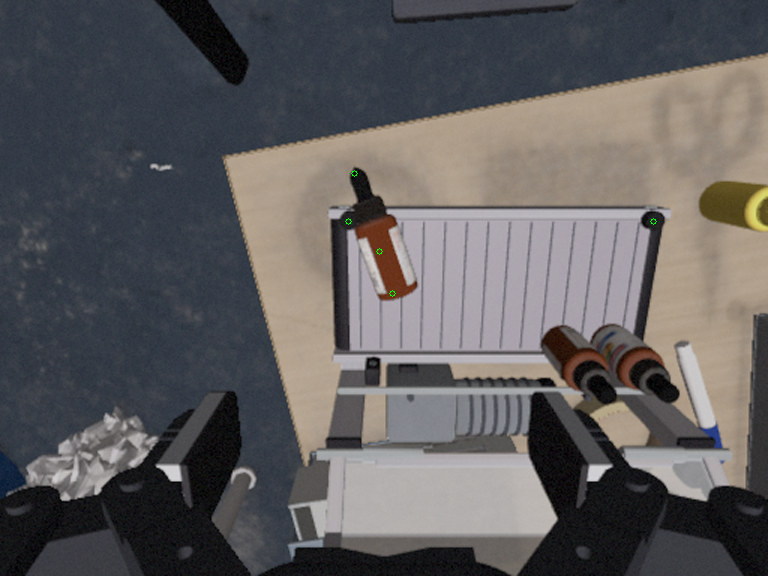

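The wrist picture shows both stops on their predictions. The bottle axis runs from the tip at (357,169), through the shoulder at (376,221), to the base at (400,294) in the 1.5x image. I'll compute its pose and a triangulated height.

```bash
python3 - <<'E'
from h import *
P["wrist"]=wP(np.load("pics/w2.npy"))
t,sh,b=[plane("wrist",np.array(p)/1.5,.0465) for p in((357,169),(376,221),(400,294))]
print(t,sh,b,np.linalg.norm(t-b));a=(t-b)/np.linalg.norm(t-b)
print("axis",a,"mid from tip",t-a*.064,"from base",b+a*.038, "yaw of tool from ang", np.arctan2(a[1],a[0]))
def tri2(n1,u1,n2,u2):
    X=cv2.triangulatePoints(P[n1],P[n2],np.float64(u1).reshape(2,1),np.float64(u2).reshape(2,1));return (X[:3]/X[3]).ravel()
print("tip h",tri2("wrist",np.array((357,169))/1.5,"side",D(272,537)),tri2("wrist",np.array((357,169))/1.5,"scene",S(290,524)))
print("base h",tri2("wrist",np.array((400,294))/1.5,"side",D(382,473)),"sh",tri2("wrist",np.array((376,221))/1.5,"side",D(310,506)))
print("pan",[plane("scene",S(*p),.024) for p in((75,308),(187,277),(228,318))],[plane("side",D(*p),.024) for p in((77,235),(180,206),(228,257),(113,285))])
E
```

```text
[ 0.4189 -0.2338] [ 0.4578 -0.2228] [ 0.5166 -0.2083] 0.10100100637595012
axis [-0.9674 -0.2531] mid from tip [ 0.4808 -0.2176] from base [ 0.4798 -0.2179] yaw of tool from ang -2.8857184798915894
tip h [ 0.4205 -0.2345  0.0445] [ 0.4209 -0.2348  0.0465]
base h [ 0.5183 -0.2082  0.041 ] sh [ 0.4558 -0.2222  0.0472]
pan [array([0.3984, 0.2049]), array([0.528 , 0.2313]), array([0.527 , 0.1161])] [array([0.4005, 0.2253]), array([0.5163, 0.2403]), array([0.5276, 0.1263]), array([0.4101, 0.1233])]
```

>>> send_rows(increments=[{"claw":-1,"dx":0,"dy":0.004,"dz":0.1,"yaw":-0.21},{"claw":-1,"dx":0,"dy":0.004,"dz":0.2,"yaw":-0.21},{"claw":-1,"dx":0,"dy":0.004,"dz":0.3,"yaw":-0.21},{"claw":-1,"dx":0,"dy":0.004,"dz":0.38,"yaw":-0.21},{"claw":-1,"dx":0,"dy":0.004,"dz":0.43,"yaw":-0.21},{"claw":-1,"dx":0,"dy":0.004,"dz":0.47,"yaw":-0.21},{"claw":-1,"dx":0,"dy":0.004,"dz":0.49,"yaw":-0.21},{"claw":-1,"dx":0,"dy":0.004,"dz":0.495,"yaw":-0.21},{"claw":-1,"dx":0,"dy":0.004,"dz":0.495,"yaw":-0.21}])

```text
time: 3.38
tool_pos: [0.4806, -0.2183, 0.0345]
tool_rot: [0.0, -0.122, 0.993, -0.0]
contact_force: [-0.0, -0.0, 0.1]
gripper_width: 1.002
grasp_force: 0.0
```

>>> send_rows(increments=[{"claw":1,"dx":0,"dy":0,"dz":0,"yaw":0},{"claw":1,"dx":0,"dy":0,"dz":0,"yaw":0},{"claw":1,"dx":0,"dy":0,"dz":0,"yaw":0},{"claw":1,"dx":0,"dy":0,"dz":0,"yaw":0},{"claw":1,"dx":0,"dy":0,"dz":0,"yaw":0},{"claw":1,"dx":0,"dy":0,"dz":0,"yaw":0},{"claw":1,"dx":0,"dy":0,"dz":0,"yaw":0},{"claw":1,"dx":0,"dy":0,"dz":0,"yaw":0}])

```text
time: 4.38
tool_pos: [0.4807, -0.2183, 0.0345]
tool_rot: [0.001, -0.122, 0.993, -0.0]
contact_force: [0.0, -0.5, 6.0]
gripper_width: 0.354
grasp_force: 60.0
```

>>> send_rows(increments=[{"claw":1,"dx":0,"dy":0,"dz":-0.02,"yaw":0},{"claw":1,"dx":0,"dy":0,"dz":-0.06,"yaw":0},{"claw":1,"dx":0,"dy":0,"dz":-0.12,"yaw":0},{"claw":1,"dx":0,"dy":0,"dz":-0.2,"yaw":0},{"claw":1,"dx":0,"dy":0,"dz":-0.3,"yaw":0},{"claw":1,"dx":0,"dy":0,"dz":-0.38,"yaw":0},{"claw":1,"dx":0,"dy":0,"dz":-0.4,"yaw":0},{"claw":1,"dx":0,"dy":0,"dz":-0.4,"yaw":0}])

```text
time: 5.38
tool_pos: [0.4798, -0.2178, 0.233]
tool_rot: [-0.0, -0.122, 0.993, 0.0]
contact_force: [1.0, 0.6, -1.2]
gripper_width: 0.35
grasp_force: 59.5
```

```bash
python3 - <<'E'
from h import *
T,im=snap("w3");s=manip.state();print(T,s["joint_pos"],s["time"],s["gripper_width"],s["grasp_force"])
sc=manip.grab_frame("scene")[:,:,::-1]
cv2.imwrite("pics/w3s.png",sc)
c=cv2.resize(np.ascontiguousarray(sc[60:310,150:420]),None,fx=1.5,fy=1.5)
c=np.vstack([c,np.zeros((9,c.shape[1],3),np.uint8)]);cv2.imwrite("pics/w3a.png",np.hstack([c[:384],cv2.resize(im[:,110:420],(310,384))]))
E
```

```text
[[-0.9703 -0.2419 -0.0007  0.4798]
 [-0.2419  0.9703  0.0004 -0.2178]
 [ 0.0006  0.0006 -1.      0.233 ]
 [ 0.      0.      0.      1.    ]] [-0.5674 -0.1837  1.8377 -0.      1.4907 -2.3824] 5.425 0.3568279970645218 59.46158177219331
```

View pics/w3a.png

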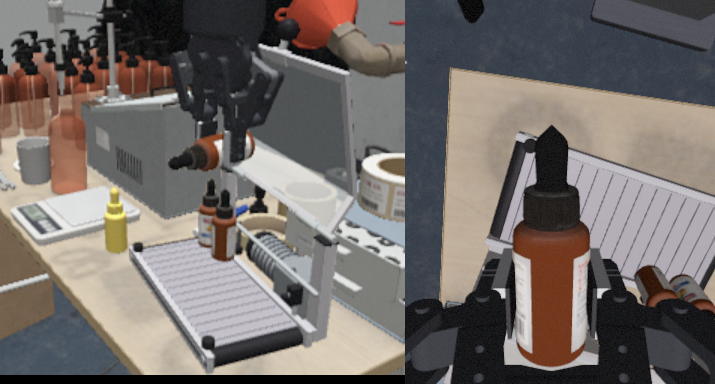

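The picture shows the bottle held level in the fingers, the queue still standing, and the knob at about scene (343,79). Next I'll carry the bottle over to the pan.

>>> send_rows(increments=[{"claw":1,"dx":-0.01,"dy":0.05,"dz":0,"yaw":0.01},{"claw":1,"dx":-0.03,"dy":0.14,"dz":0,"yaw":0.02},{"claw":1,"dx":-0.05,"dy":0.24,"dz":0,"yaw":0.03},{"claw":1,"dx":-0.075,"dy":0.34,"dz":0,"yaw":0.04},{"claw":1,"dx":-0.095,"dy":0.44,"dz":0,"yaw":0.05},{"claw":1,"dx":-0.117,"dy":0.54,"dz":0,"yaw":0.06},{"claw":1,"dx":-0.14,"dy":0.64,"dz":0,"yaw":0.065},{"claw":1,"dx":-0.155,"dy":0.71,"dz":0,"yaw":0.065},{"claw":1,"dx":-0.165,"dy":0.76,"dz":0,"yaw":0.065},{"claw":1,"dx":-0.169,"dy":0.776,"dz":0,"yaw":0.065},{"claw":1,"dx":-0.169,"dy":0.776,"dz":0,"yaw":0.065},{"claw":1,"dx":-0.169,"dy":0.776,"dz":0,"yaw":0.065}])

```text
time: 6.98
tool_pos: [0.4683, 0.178, 0.2332]
tool_rot: [-0.0, -0.073, 0.997, -0.0]
contact_force: [-0.0, -0.2, -1.6]
gripper_width: 0.351
grasp_force: 59.5
```

>>> send_rows(increments=[{"claw":1,"dx":0,"dy":0,"dz":0.06,"yaw":0},{"claw":1,"dx":0,"dy":0,"dz":0.14,"yaw":0},{"claw":1,"dx":0,"dy":0,"dz":0.22,"yaw":0},{"claw":1,"dx":0,"dy":0,"dz":0.29,"yaw":0},{"claw":1,"dx":0,"dy":0,"dz":0.34,"yaw":0},{"claw":1,"dx":0,"dy":0,"dz":0.37,"yaw":0},{"claw":1,"dx":0,"dy":0,"dz":0.385,"yaw":0},{"claw":1,"dx":0,"dy":0,"dz":0.395,"yaw":0},{"claw":1,"dx":0,"dy":0,"dz":0.4,"yaw":0},{"claw":1,"dx":0,"dy":0,"dz":0.4,"yaw":0}])

```text
time: 8.22
tool_pos: [0.4687, 0.179, 0.0343]
tool_rot: [0.0, -0.073, 0.997, 0.0]
contact_force: [0.2, 0.1, -0.8]
gripper_width: 0.353
grasp_force: 59.5
```

```bash
python3 - <<'E'
from h import *
s=manip.state();print(s["tool_pos"],s["time"],s["contact_force"],s["gripper_width"])
a=manip.grab_frame("scene")[:,:,::-1];b=manip.grab_frame("side")[:,:,::-1]
cv2.imwrite("pics/k_sc.png",a);cv2.imwrite("pics/k_sd.png",b)
f=lambda im,x,y,w,h,s:cv2.resize(np.ascontiguousarray(im[y:y+h,x:x+w]),None,fx=s,fy=s,interpolation=cv2.INTER_CUBIC)
top=np.hstack([f(a,140,150,130,95,3),f(b,130,130,130,95,3)])
bot=np.hstack([f(a,300,50,130,95,3),f(b,320,50,130,95,3)])
cv2.imwrite("pics/k.png",np.vstack([top,bot]))
yaw=-.073;xa=np.array([np.cos(yaw),np.sin(yaw)])
for th in(1.9,2.0,2.1,2.2,2.3):
    e=th-np.arctan2(.105,.17);X=np.r_[np.array([.603,-.1378])-.1998*np.cos(e)*xa,.142+.1998*np.sin(e)];print(th,X,proj("scene",X),proj("side",X))
E
```

```text
[0.4687 0.179  0.0343] 8.225 [ 0.2435  0.1443 -0.7529] 0.35349385812635364
1.9 [ 0.5587 -0.1346  0.3368] [313.4651  84.7393] [325.0732  93.0579]
2.0 [ 0.5783 -0.136   0.3403] [324.069   81.8845] [338.6248  88.8738]
2.1 [ 0.5982 -0.1374  0.3417] [334.5635  80.2759] [352.0491  86.1265]
2.2 [ 0.6181 -0.1389  0.3412] [344.8091  79.9035] [365.1502  84.8266]
2.3 [ 0.6379 -0.1404  0.3387] [354.6775  80.7364] [377.7465  84.9565]
```

View pics/k.png

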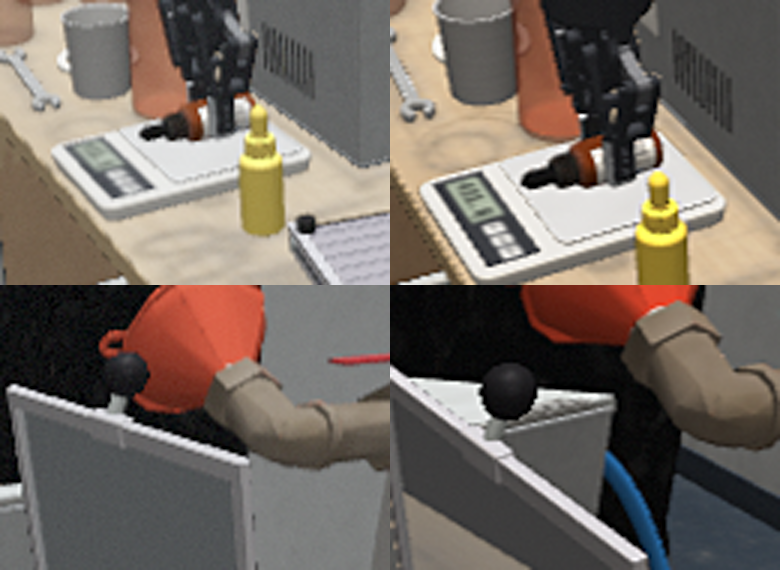

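The crops show the bottle just above the pan and close to its centre. The knob is at scene (342,80) and side (360,85), which gives a guard angle of about 2.165 rad and a knob position of about (0.611, -0.138, 0.342). Next I'll set the bottle down and release it.

>>> send_rows(increments=[{"claw":1,"dx":0,"dy":0,"dz":0.004,"yaw":0},{"claw":1,"dx":0,"dy":0,"dz":0.007,"yaw":0},{"claw":1,"dx":0,"dy":0,"dz":0.009,"yaw":0},{"claw":1,"dx":0,"dy":0,"dz":0.01,"yaw":0},{"claw":1,"dx":0,"dy":0,"dz":0.01,"yaw":0}])

```text
time: 8.95
tool_pos: [0.4683, 0.1789, 0.0287]
tool_rot: [-0.0, -0.073, 0.997, 0.0]
contact_force: [-0.3, -0.7, -1.2]
gripper_width: 0.351
grasp_force: 59.5
```

>>> send_rows(increments=[{"claw":1,"dx":0,"dy":0,"dz":0.001,"yaw":0},{"claw":1,"dx":0,"dy":0,"dz":0.002,"yaw":0},{"claw":1,"dx":0,"dy":0,"dz":0.003,"yaw":0},{"claw":1,"dx":0,"dy":0,"dz":0.003,"yaw":0}])

```text
time: 9.45
tool_pos: [0.4684, 0.1789, 0.028]
tool_rot: [-0.0, -0.073, 0.997, -0.0]
contact_force: [-3.1, -1.1, 5.0]
gripper_width: 0.354
grasp_force: 60.2
```

>>> send_rows(increments=[{"claw":0.26,"dx":0,"dy":0,"dz":0,"yaw":0},{"claw":0.2,"dx":0,"dy":0,"dz":0,"yaw":0},{"claw":0.1,"dx":0,"dy":0,"dz":0,"yaw":0},{"claw":0,"dx":0,"dy":0,"dz":0,"yaw":0},{"claw":-0.3,"dx":0,"dy":0,"dz":0,"yaw":0},{"claw":-0.6,"dx":0,"dy":0,"dz":0,"yaw":0},{"claw":-1,"dx":0,"dy":0,"dz":0,"yaw":0},{"claw":-1,"dx":0,"dy":0,"dz":0,"yaw":0},{"claw":-1,"dx":0,"dy":0,"dz":0,"yaw":0},{"claw":-1,"dx":0,"dy":0,"dz":0,"yaw":0}])

```text
time: 10.7
tool_pos: [0.4683, 0.1789, 0.0273]
tool_rot: [0.0, -0.073, 0.997, 0.0]
contact_force: [1.0, -0.8, -0.4]
gripper_width: 0.998
grasp_force: 0.0
```

>>> send_rows(increments=[{"claw":-1,"dx":0,"dy":0,"dz":-0.04,"yaw":0},{"claw":-1,"dx":0,"dy":0,"dz":-0.1,"yaw":0},{"claw":-1,"dx":0,"dy":0,"dz":-0.2,"yaw":0},{"claw":-1,"dx":0,"dy":0,"dz":-0.32,"yaw":0},{"claw":-1,"dx":0,"dy":0,"dz":-0.44,"yaw":0},{"claw":-1,"dx":0,"dy":0,"dz":-0.56,"yaw":0},{"claw":-1,"dx":0,"dy":0,"dz":-0.68,"yaw":0},{"claw":-1,"dx":0,"dy":0,"dz":-0.76,"yaw":0},{"claw":-1,"dx":0,"dy":0,"dz":-0.8,"yaw":0},{"claw":-1,"dx":0,"dy":0,"dz":-0.8,"yaw":0}])

```text
time: 11.95
tool_pos: [0.4686, 0.179, 0.428]
tool_rot: [0.001, -0.073, 0.997, 0.0]
contact_force: [1.3, 0.6, -0.9]
gripper_width: 1.003
grasp_force: 0.0
```

```bash
python3 - <<'E'
from h import *
T,im=snap("w5");s=manip.state();print(T,s["joint_pos"],s["time"])
P["wrist"]=wP(T)
X=(.611,-.1384,.3416);print(proj("wrist",X))
# bottle blob from wrist: amber mask
hsv=cv2.cvtColor(im,cv2.COLOR_BGR2HSV)
m=((hsv[...,2]<80)).astype(np.uint8)*255
a=manip.grab_frame("scene")[:,:,::-1]
f=lambda im,x,y,w,h,s:cv2.resize(np.ascontiguousarray(im[y:y+h,x:x+w]),None,fx=s,fy=s,interpolation=cv2.INTER_CUBIC)
cv2.imwrite("pics/v5.png",np.hstack([f(a,140,150,130,192,2),im]))
E
```

```text
[[-0.9892 -0.1462  0.0016  0.4686]
 [-0.1462  0.9893  0.0003  0.179 ]
 [-0.0016  0.0001 -1.      0.428 ]
 [ 0.      0.      0.      1.    ]] [ 0.2164 -0.2816  1.6028 -0.      1.8219 -1.5011] 12.0
[-157.1123  316.4445]
```

View pics/v5.png

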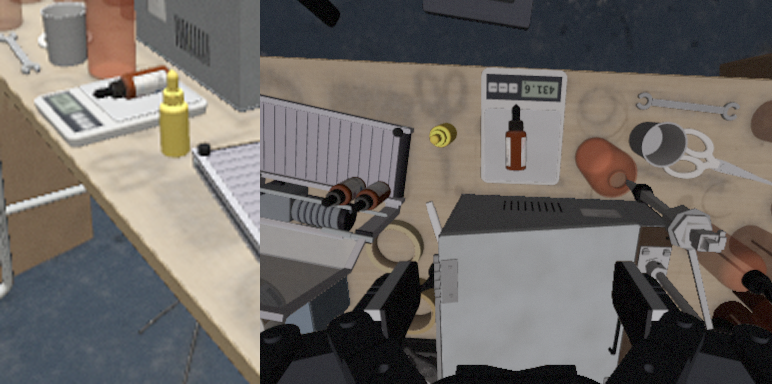

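The picture shows the bottle lying at the middle of the pan, with the scale reading something. Next I'll check the clearance to the funnel and move above the knob.

```bash
python3 - <<'E'
from h import *
print("funnel/pipe",tri((376.7,80),(406.7,66.7)),"knob",tri((342,80),(359.7,85.3)))
E
```

```text
funnel/pipe [ 0.7646 -0.0455  0.3199] knob [ 0.6094 -0.1405  0.3421]
```

>>> send_rows(increments=[{"claw":-1,"dx":0,"dy":-0.08,"dz":0,"yaw":0.146},{"claw":-1,"dx":0,"dy":-0.18,"dz":0,"yaw":0.146},{"claw":-1,"dx":0,"dy":-0.28,"dz":0,"yaw":0.146},{"claw":-1,"dx":0,"dy":-0.38,"dz":0,"yaw":0.146},{"claw":-1,"dx":0,"dy":-0.48,"dz":0,"yaw":0.146},{"claw":-1,"dx":0,"dy":-0.58,"dz":0,"yaw":0.146},{"claw":-1,"dx":0,"dy":-0.65,"dz":0,"yaw":0.146},{"claw":-1,"dx":0,"dy":-0.67,"dz":0,"yaw":0.146},{"claw":-1,"dx":0,"dy":-0.67,"dz":0,"yaw":0.146}])

```text
time: 13.18
tool_pos: [0.517, -0.1523, 0.4254]
tool_rot: [-0.001, 0.036, 0.999, 0.001]
contact_force: [1.0, 0.1, 0.1]
gripper_width: 1.0
grasp_force: 0.0
```

```bash
python3 - <<'E'
from h import *
T,im=snap("w6");P["wrist"]=wP(T);print(T)
for th in(2.1,2.165,2.23):
    e=th-np.arctan2(.105,.17);xa=np.array([np.cos(-.073),np.sin(-.073)]);X=np.r_[np.array([.603,-.1378])-.1998*np.cos(e)*xa,.142+.1998*np.sin(e)];print(th,X,proj("wrist",X))
a=manip.grab_frame("scene")[:,:,::-1];b=manip.grab_frame("side")[:,:,::-1]
cv2.imwrite("pics/s6.png",a);cv2.imwrite("pics/d6.png",b)
c=np.vstack([a[0:192,250:500],b[0:192,250:500]])
cv2.imwrite("pics/v6.png",np.hstack([c,im]))
E
```

```text
[[-0.9973  0.0728 -0.0029  0.517 ]
 [ 0.0728  0.9973  0.0018 -0.1523]
 [ 0.003   0.0016 -1.      0.4254]
 [ 0.      0.      0.      1.    ]]
2.1 [ 0.5982 -0.1374  0.3417] [280.0769 304.1222]
2.165 [ 0.6111 -0.1384  0.3416] [279.7116 317.9608]
2.23 [ 0.6241 -0.1393  0.3407] [279.2866 330.6653]
```

View pics/v6.png

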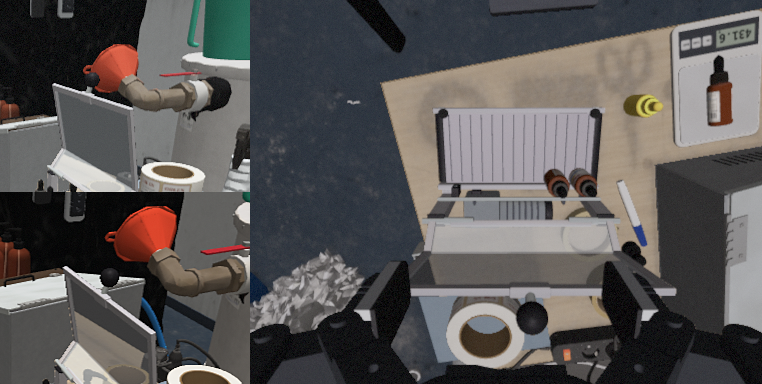

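The wrist view shows the knob at (282,318), against a prediction of (280,318), so the guard model holds. I'll check the funnel clearance before descending.

```bash
python3 - <<'E'
from h import *
P["wrist"]=wP(np.load("pics/w6.npy"))
print("ear",tri((338,62),(361,45)),"rim",tri((386,45),(427,15)),tri((388,63),(427,33)),"neck",tri((377,78),(407,62)))
X=cv2.triangulatePoints(P["wrist"],P["side"],np.float64([[282],[318]]),np.float64([[359.7],[85.3]]));print("knob",(X[:3]/X[3]).ravel())
print(plane("wrist",(282,318),.3416))
yaw=-.073;xa=np.array([np.cos(yaw),np.sin(yaw)])
# arc rel. to start th0=2.165, units of 0.5 m: tool x=-xa, z=-Z
th0=2.165;e0=th0-np.arctan2(.105,.17)
f=lambda th:(.1998*np.cos(th-.5532),.1998*np.sin(th-.5532))
u0,z0=f(th0)
for i,th in enumerate(np.r_[np.arange(2.1,0.25,-.1),np.arange(.25,-.03,-.025)]):
    u,z=f(th);print("%.3f dx %.3f dz %.3f"%(th,(u-u0)/.5,-(z-z0)/.5))
E
```

```text
ear [ 0.6915 -0.0134  0.3554] rim [0.8498 0.0289 0.3798] [0.8897 0.0634 0.3367] neck [ 0.7785 -0.0287  0.3211]
knob [ 0.6114 -0.1364  0.3408]
[ 0.6114 -0.1366]
2.100 dx 0.026 dz -0.000
2.000 dx 0.066 dz 0.003
1.900 dx 0.105 dz 0.010
1.800 dx 0.144 dz 0.020
1.700 dx 0.181 dz 0.035
1.600 dx 0.216 dz 0.053
1.500 dx 0.250 dz 0.075
1.400 dx 0.281 dz 0.100
1.300 dx 0.310 dz 0.128
1.200 dx 0.335 dz 0.158
1.100 dx 0.358 dz 0.191
1.000 dx 0.377 dz 0.227
0.900 dx 0.392 dz 0.263
0.800 dx 0.404 dz 0.302
0.700 dx 0.412 dz 0.341
0.600 dx 0.416 dz 0.381
0.500 dx 0.415 dz 0.421
0.400 dx 0.411 dz 0.460
0.300 dx 0.403 dz 0.499
0.250 dx 0.398 dz 0.519
0.225 dx 0.395 dz 0.528
0.200 dx 0.391 dz 0.537
0.175 dx 0.388 dz 0.547
0.150 dx 0.384 dz 0.556
0.125 dx 0.380 dz 0.565
0.100 dx 0.376 dz 0.574
0.075 dx 0.371 dz 0.583
0.050 dx 0.366 dz 0.592
0.025 dx 0.362 dz 0.601
0.000 dx 0.356 dz 0.609
-0.025 dx 0.351 dz 0.618
```

>>> send_rows(increments=[{"claw":-1,"dx":-0.08,"dy":0.045,"dz":0,"yaw":0},{"claw":-1,"dx":-0.15,"dy":0.045,"dz":0,"yaw":0},{"claw":-1,"dx":-0.186,"dy":0.045,"dz":0,"yaw":0},{"claw":-1,"dx":-0.186,"dy":0.045,"dz":0,"yaw":0},{"claw":-1,"dx":-0.186,"dy":0.045,"dz":0.06,"yaw":0},{"claw":-1,"dx":-0.186,"dy":0.045,"dz":0.12,"yaw":0},{"claw":-1,"dx":-0.186,"dy":0.045,"dz":0.17,"yaw":0},{"claw":-1,"dx":-0.186,"dy":0.045,"dz":0.2,"yaw":0},{"claw":-1,"dx":-0.186,"dy":0.045,"dz":0.211,"yaw":0},{"claw":-1,"dx":-0.186,"dy":0.045,"dz":0.211,"yaw":0}])

```text
time: 14.58
tool_pos: [0.6117, -0.1367, 0.3225]
tool_rot: [0.0, 0.036, 0.999, -0.0]
contact_force: [0.1, -0.2, -0.0]
gripper_width: 1.003
grasp_force: 0.0
```

>>> send_rows(increments=[{"claw":1,"dx":0,"dy":0,"dz":0.004,"yaw":0},{"claw":1,"dx":0,"dy":0,"dz":0.004,"yaw":0},{"claw":1,"dx":0,"dy":0,"dz":0.004,"yaw":0},{"claw":1,"dx":0,"dy":0,"dz":0.004,"yaw":0},{"claw":1,"dx":0,"dy":0,"dz":0.004,"yaw":0},{"claw":1,"dx":0,"dy":0,"dz":0.004,"yaw":0},{"claw":1,"dx":0,"dy":0,"dz":0.004,"yaw":0},{"claw":1,"dx":0,"dy":0,"dz":0.004,"yaw":0}])

```text
time: 15.58
tool_pos: [0.6119, -0.1383, 0.3213]
tool_rot: [0.001, 0.037, 0.999, -0.002]
contact_force: [0.2, -4.1, 3.3]
gripper_width: 0.275
grasp_force: 62.5
```

>>> send_rows(increments=[{"claw":1,"dx":0.026,"dy":0,"dz":0,"yaw":0},{"claw":1,"dx":0.066,"dy":0,"dz":0.003,"yaw":0},{"claw":1,"dx":0.105,"dy":0,"dz":0.01,"yaw":0},{"claw":1,"dx":0.144,"dy":0,"dz":0.02,"yaw":0},{"claw":1,"dx":0.181,"dy":0,"dz":0.035,"yaw":0},{"claw":1,"dx":0.216,"dy":0,"dz":0.053,"yaw":0},{"claw":1,"dx":0.25,"dy":0,"dz":0.075,"yaw":0}])

```text
time: 16.45
tool_pos: [0.4874, -0.1294, 0.2847]
tool_rot: [0.002, 0.037, 0.999, -0.002]
contact_force: [-0.9, -5.1, 4.7]
gripper_width: 0.267
grasp_force: 64.1
```

>>> send_rows(increments=[{"claw":1,"dx":0.031,"dy":0,"dz":0.025,"yaw":0},{"claw":1,"dx":0.06,"dy":0,"dz":0.053,"yaw":0},{"claw":1,"dx":0.085,"dy":0,"dz":0.083,"yaw":0},{"claw":1,"dx":0.108,"dy":0,"dz":0.116,"yaw":0},{"claw":1,"dx":0.127,"dy":0,"dz":0.152,"yaw":0},{"claw":1,"dx":0.142,"dy":0,"dz":0.188,"yaw":0},{"claw":1,"dx":0.154,"dy":0,"dz":0.227,"yaw":0},{"claw":1,"dx":0.162,"dy":0,"dz":0.266,"yaw":0},{"claw":1,"dx":0.166,"dy":0,"dz":0.306,"yaw":0},{"claw":1,"dx":0.165,"dy":0,"dz":0.346,"yaw":0}])

```text
time: 17.7
tool_pos: [0.4032, -0.1232, 0.1085]
tool_rot: [-0.002, 0.036, 0.999, -0.002]
contact_force: [-6.1, -6.9, 0.1]
gripper_width: 0.268
grasp_force: 58.7
```

>>> send_rows(increments=[{"claw":1,"dx":-0.002,"dy":0,"dz":0.02,"yaw":0},{"claw":1,"dx":-0.004,"dy":0,"dz":0.039,"yaw":0},{"claw":1,"dx":-0.008,"dy":0,"dz":0.059,"yaw":0},{"claw":1,"dx":-0.012,"dy":0,"dz":0.078,"yaw":0},{"claw":1,"dx":-0.017,"dy":0,"dz":0.098,"yaw":0},{"claw":1,"dx":-0.02,"dy":0,"dz":0.107,"yaw":0},{"claw":1,"dx":-0.024,"dy":0,"dz":0.116,"yaw":0},{"claw":1,"dx":-0.027,"dy":0,"dz":0.126,"yaw":0},{"claw":1,"dx":-0.031,"dy":0,"dz":0.135,"yaw":0},{"claw":1,"dx":-0.035,"dy":0,"dz":0.144,"yaw":0},{"claw":1,"dx":-0.039,"dy":0,"dz":0.153,"yaw":0}])

```text
time: 19.08
tool_pos: [0.423, -0.1246, 0.0322]
tool_rot: [-0.001, 0.035, 0.999, -0.002]
contact_force: [-3.4, -7.0, -2.6]
gripper_width: 0.269
grasp_force: 59.5
```

>>> send_rows(increments=[{"claw":1,"dx":-0.003,"dy":0,"dz":0.005,"yaw":0},{"claw":1,"dx":-0.005,"dy":0,"dz":0.009,"yaw":0},{"claw":1,"dx":-0.008,"dy":0,"dz":0.014,"yaw":0},{"claw":1,"dx":-0.01,"dy":0,"dz":0.018,"yaw":0},{"claw":1,"dx":-0.012,"dy":0,"dz":0.022,"yaw":0},{"claw":1,"dx":-0.014,"dy":0,"dz":0.027,"yaw":0},{"claw":1,"dx":-0.016,"dy":0,"dz":0.03,"yaw":0},{"claw":1,"dx":-0.016,"dy":0,"dz":0.03,"yaw":0}])

```text
time: 20.08
tool_pos: [0.436, -0.1256, 0.0213]
tool_rot: [0.004, 0.035, 0.999, -0.002]
contact_force: [2.2, -2.5, 8.8]
gripper_width: 0.264
grasp_force: 63.5
```

>>> send_rows(increments=[{"claw":1,"dx":-0.002,"dy":0,"dz":0.004,"yaw":0},{"claw":1,"dx":-0.003,"dy":0,"dz":0.006,"yaw":0},{"claw":1,"dx":-0.003,"dy":0,"dz":0.008,"yaw":0},{"claw":1,"dx":-0.003,"dy":0,"dz":0.008,"yaw":0}])

```text
time: 20.58
tool_pos: [0.436, -0.1257, 0.0206]
tool_rot: [0.0, 0.034, 0.999, -0.001]
contact_force: [-18.0, 4.4, 42.6]
gripper_width: 0.265
grasp_force: 66.6
```

The force rises stiffly, so the guard is on its stops. I'll ease off, release and retreat.

>>> send_rows(increments=[{"claw":1,"dx":0.003,"dy":0,"dz":-0.008,"yaw":0},{"claw":1,"dx":0.003,"dy":0,"dz":-0.008,"yaw":0},{"claw":-1,"dx":0.003,"dy":0,"dz":-0.008,"yaw":0},{"claw":-1,"dx":0.003,"dy":0,"dz":-0.008,"yaw":0},{"claw":-1,"dx":0.003,"dy":0,"dz":-0.008,"yaw":0},{"claw":-1,"dx":0.003,"dy":0,"dz":-0.008,"yaw":0},{"claw":-1,"dx":0.003,"dy":0,"dz":-0.008,"yaw":0},{"claw":-1,"dx":0.003,"dy":0,"dz":-0.008,"yaw":0},{"claw":-1,"dx":0.003,"dy":0,"dz":-0.008,"yaw":0}])

```text
time: 21.7
tool_pos: [0.4321, -0.1238, 0.0178]
tool_rot: [-0.0, 0.036, 0.999, 0.0]
contact_force: [0.5, 0.2, -0.4]
gripper_width: 0.996
grasp_force: 0.0
```

>>> send_rows(increments=[{"claw":-1,"dx":0,"dy":0,"dz":-0.05,"yaw":0},{"claw":-1,"dx":0,"dy":0,"dz":-0.12,"yaw":0},{"claw":-1,"dx":0,"dy":0,"dz":-0.22,"yaw":0},{"claw":-1,"dx":0,"dy":0,"dz":-0.32,"yaw":0},{"claw":-1,"dx":0,"dy":0,"dz":-0.42,"yaw":0},{"claw":-1,"dx":0,"dy":0,"dz":-0.5,"yaw":0},{"claw":-1,"dx":0,"dy":0,"dz":-0.54,"yaw":0},{"claw":-1,"dx":0,"dy":0,"dz":-0.54,"yaw":0},{"claw":-1,"dx":0,"dy":0,"dz":-0.54,"yaw":0}])

```text
time: 22.82
tool_pos: [0.4314, -0.1234, 0.2854]
tool_rot: [-0.002, 0.036, 0.999, 0.001]
contact_force: [1.1, -0.3, -0.4]
gripper_width: 0.998
grasp_force: 0.0
```

```bash
python3 - <<'E'
from h import *
xa=np.array([np.cos(-.073),np.sin(-.073)])
T,im=snap("w7");P["wrist"]=wP(T);print(manip.state()["time"],T[:3,3])
f={"scene":manip.grab_frame("scene")[:,:,::-1],"side":manip.grab_frame("side")[:,:,::-1],"wrist":im}
# closed-guard knob prediction vs dark blob found in each view
K=np.r_[np.array([.603,-.1372])-.17*xa,.037]
for n,i in f.items():
    u=proj(n,K);x,y=np.round(u).astype(int);r=18
    if not(r<x<512-r and r<y<384-r): print(n,u,"out");continue
    m=(i[y-r:y+r,x-r:x+r].max(2)<60).astype(np.uint8)
    k,l,st,c=cv2.connectedComponentsWithStats(m)
    print(n,"pred",u,[(st[j,4],c[j]+[x-r,y-r]) for j in range(1,k) if st[j,4]>15])
# still: bottle and queue patches vs earlier pictures
for n,old in(("scene","s6"),("side","d6")):
    o=cv2.imread(f"pics/{old}.png")
    for lab,X in(("bottle",(.468,.179,.04)),("queue",(.57,-.065,.09))):
        x,y=np.round(proj(n,X)).astype(int);s=14
        d=np.abs(o[y-s:y+s,x-s:x+s].astype(int)-f[n][y-s:y+s,x-s:x+s]);print(n,lab,"mean diff",d.mean())
E
```

```text
22.875 [ 0.4314 -0.1234  0.2854]
scene pred [245.1225 254.5892] [(np.int32(121), array([245.7521, 255.1074]))]
side pred [239.4682 282.1486] [(np.int32(186), array([238.2258, 283.1075])), (np.int32(18), array([253.1111, 289.    ]))]
wrist pred [253.3723 166.3874] [(np.int32(332), array([254.0181, 165.6898])), (np.int32(23), array([241.6087, 181.6522])), (np.int32(21), array([264.3333, 181.5714]))]
scene bottle mean diff 4.281037414965986
scene queue mean diff 113.92942176870748
side bottle mean diff 3.54421768707483
side queue mean diff 128.99319727891157
```

The knob sits within 1 px of its closed position in all three views. The arm now hides the queue, so I'll move it aside and check the queue numerically.

>>> send_rows(increments=[{"claw":-1,"dx":0,"dy":0.1,"dz":-0.1,"yaw":0},{"claw":-1,"dx":0,"dy":0.2,"dz":-0.2,"yaw":0},{"claw":-1,"dx":0,"dy":0.3,"dz":-0.3,"yaw":0},{"claw":-1,"dx":0,"dy":0.4,"dz":-0.3,"yaw":0},{"claw":-1,"dx":0,"dy":0.5,"dz":-0.3,"yaw":0},{"claw":-1,"dx":0,"dy":0.6,"dz":-0.3,"yaw":0},{"claw":-1,"dx":0,"dy":0.6,"dz":-0.3,"yaw":0},{"claw":-1,"dx":0,"dy":0.6,"dz":-0.3,"yaw":0}])

```text
time: 23.98
tool_pos: [0.4537, 0.1753, 0.4368]
tool_rot: [-0.001, 0.036, 0.999, -0.0]
contact_force: [0.1, -0.5, -0.5]
gripper_width: 1.0
grasp_force: 0.0
```

```bash
python3 - <<'E'
from h import *
for n in("scene","side"):
    o=cv2.imread(f"pics/{n}0.png");i=manip.grab_frame(n)[:,:,::-1].copy()
    for lab,X in(("q1",(.572,-.04,.1)),("q2",(.569,-.085,.1))):
        x,y=np.round(proj(n,X)).astype(int)
        t=o[y-16:y+22,x-9:x+9];w=i[y-34:y+40,x-27:x+27]
        r=cv2.matchTemplate(w,t,cv2.TM_CCOEFF_NORMED);_,v,_,p=cv2.minMaxLoc(r);print(n,lab,"corr",round(v,3),"shift",np.array(p)-18)
E
```

```text
scene q1 corr 0.757 shift [0 0]
scene q2 corr 0.862 shift [0 0]
side q1 corr 0.817 shift [0 0]
side q2 corr 0.86 shift [0 0]
```

The queue bottles match their first pictures with no shift, seen through the closed guard. I'm handing the job in.

```bash
python3 -c "
from plant import manip
print(manip.job_done())"
```

```text
the job is handed in; nothing more can be done
None
```

I handed the job in at about 24 s of the 67 s; no verdict came back. By my last checks the bottle lies on the scale's pan, the guard is closed on its stops after a slow guided lowering, and both queue bottles still stand.

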